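# Find the concealed release of a battery box and open its door

### The job

The battery box on the bench has a concealed release: one of the five identical flush caps in the row along its top, in front of the orange door, gives when pressed, while the others stay firm. Feel along the caps with the closed fingertips, without leaning hard on anything, until you find the one that gives, and press it right in so that the door springs ajar; then let it spring back and push the door on with the fingers until it stands about upright or beyond. Grasp nothing, and leave the tape measure, the sanding block and the screwdriver where they lie.

Things in the scene. Friction and masses are not known exactly. Their poses are not given: they have to be found in the camera images.
- case: Battery box fixed to the bench, black sides, flat grey top 85 mm up. Origin on the bench; x points from the caps to the hinge (away from the robot, turned up to 0.35 rad), y left along the row of caps, z up. Spans x -105..+85, y -115..+115 mm. Flush in its top: the row of caps (x -97..-48 mm) and the orange door (x -38..+59 mm, y -65..+65 mm).
- panel (a point): Centre of the row of five caps, on their top face, 85 mm above the bench; axes as the box's. Look-alike grey plates 48 mm (x) by 37 mm (y), one centred here, the others 39 and 78 mm to either side along y, 1.5 mm apart. Which one is the release changes every time and cannot be seen; the four others sit on firm rubber (12 N per mm).
- release (a joint): How far the release cap is pushed in, m: 0 flush, 0.007 at its stop. It takes 2 N to start and 4 N to push fully in, and springs back when let go. About 4 mm in, it frees a catch and a spring pin inside throws the door ajar.
- door (a joint): Angle of the orange door, rad: 0 shut, about 1.0 when sprung ajar, 1.57 upright, 1.75 at its stop. Hinged along y at the far (+x) side; the near edge rises. Its stiff hinge (0.02 N m) keeps it where it is left. Plate 96 mm (hinge to free edge) x 130 x 4 mm, 30 g. A level push along +x on the raised edge swings it over.
- door_edge (a point): Middle of the door's free edge, top face. Shut: 34 mm beyond the panel point along the box's x, 85 mm above the bench. Ajar: about 80 mm beyond the panel point and 82 mm above the box's top. The hinge line is 131 mm beyond the panel point. Under the edge's left end (y +50..+60 mm) a small catch hook sticks down 16 mm; the rest is plain.
- tape_measure: Yellow tape measure, 36 x 83 x 63 mm high, loose on the bench at the box's left side. Origin under its centre. To be left alone.
- sanding_block: Cork and paper sanding block, 66 x 112 x 33 mm high, loose on the bench at the box's right side. Origin under its centre. To be left alone.
- screwdriver: Red-handled screwdriver, 231 mm long, 28 mm high, lying loose between the robot and the box. Origin under its centre. To be left alone.

How it is judged:
On the way, in this order (a step that is already met when the one before it is completed fails the run):
1. the release is pressed in and the door springs ajar (value of joint door above 0.5 rad), for 0.1 s.
2. the release is let go and the door is pushed up to about upright (value of joint release below 0.002 m and value of joint door above 1.35 rad), for 0.2 s.
At the end, for the whole second after the job is handed in: The door stands at 1.35 rad or more and is still, the release has sprung back to within 2 mm of flush, and the tape measure, sanding block and screwdriver are within 25 mm of where they were (all of step 2 and velocity of joint door between -0.05 and 0.05 rad/s and not (distance of tape_measure from where it was at the start of the episode above 0.025 m) and not (distance of sanding_block from where it was at the start of the episode above 0.025 m) and not (distance of screwdriver from where it was at the start of the episode above 0.025 m)); the robot touches nothing.
It fails at once if the tape measure is lifted, carried or shoved (more than 25 mm from its place) (distance of tape_measure from where it was at the start of the episode above 0.025 m).
It fails at once if the sanding block is lifted, carried or shoved (more than 25 mm from its place) (distance of sanding_block from where it was at the start of the episode above 0.025 m).
It fails at once if the screwdriver is lifted, carried or shoved (more than 25 mm from its place) (distance of screwdriver from where it was at the start of the episode above 0.025 m).
It fails at once if the fingers lean on or squeeze something with more than 60 N (contact force between the fingers and anything else above 60 N).
It also fails if it takes over 58 s, if anything falls off the work surface, if the arm or the gripper's body presses on something with over 40 N, if the wrist force passes 120 N, or if a joint passes its speed limit or range.

### The arm

A 7-joint arm with a two-finger parallel gripper is mounted at the origin on a cart in front of the work surface, level with it; the furniture and walls round the work are solid. World frame = base frame: x ahead of the robot, y to its left, z up, the work surface at z = 0. Lengths are in m, angles in rad, forces in N, time in s.
With the tool pointing down it reaches from about 0.425 to 0.825 m from the base axis. Payload 3.6 kg.
Tool frame: the origin (TCP) lies on the centre line of the jaws, within the pads' length; the fingertips stand 25 mm ahead of it and the grasp point (between the pads) lies 6 mm ahead of it (finger_overhang is the distance from the TCP to the fingertips, in m); z points along the fingers, y is the line along which they close (so a half turn about z gives the same grasp; the last joint's range is limited). The gripper opens to 85 mm and grips with 20 to 120 N. Pads are 22 mm wide; open, the fingers measure 114 mm over their backs; the gripper's body (76 mm by 85 mm) begins 54 mm behind the grasp point. The pads swing forward as they close: fully open they stand 13 mm farther back than shut.
Start: joints at [1.087, 0.615, -0.013, 1.423, 0.008, 1.103, -0.04], TCP at [0.287, -0.583, 0.256] pointing down, gripper open.
Joint ranges: [-3.12, 3.12], [-0.3, 2.06], [-1.34, 1.32], [0.26, 2.42], [-1.36, 4.5], [0.01, 1.98], [-2.84, 2.84]. Speed limits (rad/s): [2.79, 2.79, 3.14, 3.14, 3.14, 3.14, 3.14].

### API

Orientations are given as [roll, pitch, yaw] about the fixed x, y, z axes, in that order (R = Rz(yaw) Ry(pitch) Rx(roll)).
In Python, from plant import * gives the robot as it stands. Calls block until the motion is done:
- goto(position, orientation): joint-space move of the TCP to a pose.
- movel(position, rotation=None, speed=0.15, guard=None): straight line of the TCP; rotation=None keeps the orientation; speed is the mean speed in m/s. With guard (N) it stops when the force on the tool has changed by that much, and returns True; else False.
- move_joints(angles): joint-space move.
- move_gripper(opening): finger opening in m; the grip force is fixed at half the most; returns when the fingers have stopped.
- sleep(seconds).
- ik(position, orientation): joint angles nearest the present ones, or None.
- get_image(name): name is "scene" or "top"; returns a dict with "pixels" (384x512x3 uint8, red, green, blue), "fx", "fy", "cx", "cy" (pixels), "R" (3x3) and "t" (3): a world point X has camera coordinates R X + t. Camera axes: x right, y down, z forward; pixel columns grow to the right and rows downward; lengths in m; the calibration is good to about 2 mm. A picture is of the moment at which its call begins. There is no depth.
A pose or a line that the arm cannot do raises PlanningError and nothing moves.
- sign_off(): hands the job in; it is judged then, once.
Readings, each from a call of its own:
- get_time(): time.
- get_joint_pos(): joint angles.
- get_dq(): joint speeds.
- get_tau(): joint torques, N m.
- get_tool_pos(): TCP position.
- get_eef_rot(): TCP orientation.
- get_wrist_force(): force on the tool from outside, world axes, zero at the start.
- get_wrist_torque(): the same for the moment, N m.
- get_grip_width(): finger opening in m.
- get_grip_force(): force on a finger pad.
Only numpy, scipy, OpenCV 4.12 (cv2) and the standard library are available. Lean on these libraries where they do the work, as an engineer would, in place of code of your own. Each camera call takes 0.05 s, during which the arm holds its last target. There are 200 camera calls.

## Working session

There is one attempt and no reset: what is moved stays moved. The work goes in short steps, each a Python script; the robot and the scene stay as the last script left them, time stands still between calls to the robot, and variables do not carry over. Pictures are saved under pics/ and viewed, at most 10 in all, crops included, and the job is handed in when it is done.

```bash
mkdir -p pics; ls
python3 - <<'E'
from plant import *
import cv2
for n in("scene","top"):
    g=get_image(n); cv2.imwrite(f"pics/{n}0.png",g["pixels"][...,::-1]); print(n,g["fx"],g["cx"],g["cy"],g["R"],g["t"])
print(get_time(),get_eef_rot())
E
```

```text
pics
scene 488.5834715871668 257.1042491154283 193.25915372102978 [[-0.81223441 -0.58328955  0.00696841]
 [-0.40741477  0.55869725 -0.72240611]
 [ 0.4174787  -0.58960214 -0.69143391]] [0.42112386 0.25332184 1.07141418]
top 446.67591149147734 253.68658971520082 192.27576240693955 [[-0.0205151  -0.99975829 -0.0079057 ]
 [-0.98215749  0.02163117 -0.18681208]
 [ 0.18693794  0.00393217 -0.98236386]] [0.01931792 0.5246313  1.16316137]
0.1 [-3.13923805e+00  4.59532567e-05  4.57880551e-01]
```

View pics/top0.png

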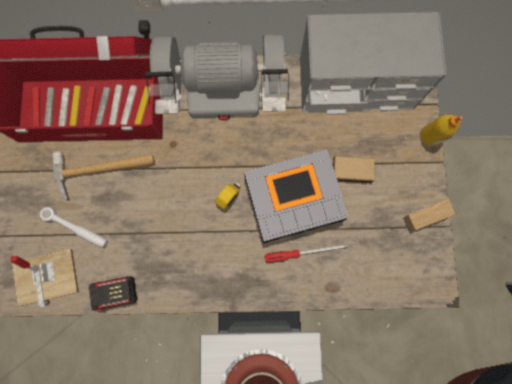

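View pics/scene0.png

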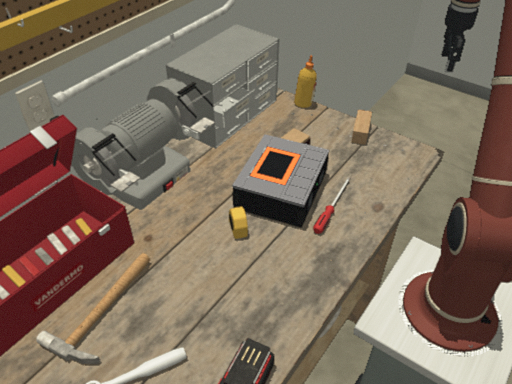

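The top view shows the box at about (297,195), with the orange door at (294,187), the row of caps in front of it around (303,217), and the screwdriver at (305,253). The tape is at (228,196) and the block at (354,169).

```bash
cat > h.py <<'E'
from plant import *
import cv2, numpy as np
def ray(g,uv,z):
    d=g["R"].T@np.array([(uv[0]-g["cx"])/g["fx"],(uv[1]-g["cy"])/g["fy"],1]); c=-g["R"].T@g["t"]
    return c+d*(z-c[2])/d[2]
def orange(g):
    h=cv2.cvtColor(g["pixels"],cv2.COLOR_RGB2HSV)
    m=cv2.inRange(h,(7,170,120),(20,255,255))
    cs,_=cv2.findContours(m,cv2.RETR_EXTERNAL,cv2.CHAIN_APPROX_NONE)
    return max(cs,key=cv2.contourArea)
E
python3 - <<'E'
from h import *
for n in("top","scene"):
    g=get_image(n); c=orange(g)
    P=np.array([ray(g,p[0],.085)[:2] for p in c])
    r=cv2.minAreaRect((P*1000).astype(np.float32)); b=cv2.boxPoints(r)
    print(n,r,b.round().tolist())
    # long side direction = box y
    e=[b[1]-b[0],b[2]-b[1]]; y=max(e,key=np.linalg.norm); y=y/np.linalg.norm(y); y*=np.sign(y[1])
    x=np.array([y[1],-y[0]]); print("yaw",np.arctan2(x[1],x[0]),"panel",np.array(r[0])-83*x)
E
```

```text
top ((530.1529541015625, -97.3987045288086), (94.21331024169922, 128.15493774414062), 14.393718719482422) [[469.0, -47.0], [500.0, -171.0], [592.0, -148.0], [560.0, -24.0]]
yaw 0.2512174 panel [ 449.75828552 -118.03111839]
scene ((527.501953125, -94.5036392211914), (95.53717803955078, 128.20843505859375), 14.100517272949219) [[466.0, -44.0], [497.0, -168.0], [589.0, -145.0], [558.0, -21.0]]
yaw 0.24610044 panel [ 447.00276184 -114.72441101]
```

```bash
cat >> h.py <<'E'
yaw=.249; X=np.array([np.cos(yaw),np.sin(yaw),0]); Y=np.array([-X[1],X[0],0]); P0=np.array([.4485,-.1165,.085])
def pt(x,y,ztip): return P0+x*X+y*Y+np.array([0,0,ztip+.025])   # tip height over box top
E
python3 - <<'E'
from h import *
best=None
for w in (yaw+np.pi/2,yaw-np.pi/2):
    qs=[ik(pt(x,y,z),[np.pi,0,w]) for x,y,z in((0,-.078,.03),(0,.078,.03),(0,.078,-.006),(0,0,.1),(.12,0,.06))]
    print(w,[None if q is None else np.round(q,2).tolist() for q in qs])
    if all(q is not None for q in qs) and (best is None or abs(qs[0][6])<best[1]): best=(w,abs(qs[0][6]))
w=best[0]; rot=[np.pi,0,w]; print("use",w)
move_gripper(0.0)
goto(pt(0,-.078,.10),rot)
movel(pt(0,-.078,.008),speed=.1)
print(get_time(),get_tool_pos()-pt(0,-.078,.008),get_grip_width())
open("w.txt","w").write(str(w))
for i in range(-2,3):
    y=.039*i
    if i>-2: movel(pt(0,y,.008),speed=.08)
    sleep(.2)
    f0=get_wrist_force()
    hit=movel(pt(0,y,-.0065),speed=.015,guard=8)
    z=get_tool_pos()[2]-.025-.085; f=get_wrist_force()-f0
    print(i,hit,round(z*1000,2),np.round(f,1),round(get_time(),1))
    if z<-.003:
        sleep(.3); break
    movel(pt(0,y,.008),speed=.08)
g=get_image("scene"); cv2.imwrite("pics/s1.png",g["pixels"][...,::-1])
E
```

```text
1.8197963267948967 [[0.58, 0.57, -0.34, 1.96, 0.31, 0.66, 0.29], [0.31, 0.49, -0.37, 2.15, 0.33, 0.55, -0.06], [0.25, 0.56, -0.3, 2.19, 0.37, 0.44, -0.09], [0.52, 0.42, -0.43, 1.99, 0.24, 0.78, 0.19], [0.37, 0.62, -0.4, 1.75, 0.31, 0.83, 0.07]]
-1.3217963267948964 [[0.08, 0.58, 0.4, 1.98, -0.36, 0.65, -2.18], [-0.21, 0.49, 0.36, 2.17, -0.33, 0.53, -2.49], [-0.18, 0.56, 0.33, 2.2, -0.42, 0.44, -2.41], [-0.07, 0.41, 0.38, 2.01, -0.22, 0.76, -2.45], [-0.14, 0.62, 0.4, 1.77, -0.32, 0.82, -2.48]]
use 1.8197963267948967
3.625 [ 0.00047671 -0.00014518  0.00049435] -1.169516764849448e-05
-2 True -0.59 [-1.7  0.2  8.8] 4.5
-1 True -0.64 [-1.3 -0.3  8.9] 6.2
0 True -0.69 [-0.7  1.1 10.3] 8.0
1 True -0.73 [-2.1  0.6  9. ] 9.8
2 False -6.39 [-1.3 -0.3  4. ] 12.0
```

Run:
```python
from h import *
movel(pt(0,.078,.02),speed=.08)
g=get_image("scene"); cv2.imwrite("pics/s2.png",g["pixels"][...,::-1])
print(get_time())
```

```text
12.8583
```

View pics/s2.png

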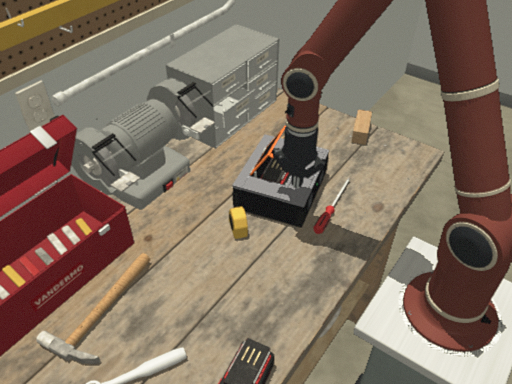

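The door now stands ajar, with its orange edge at about (268,150), and the gripper is clear over the left cap. Next: go to mid-row, then push level.

Run:
```python
from h import *
movel(pt(0,.078,.055),speed=.08)
movel(pt(0,0,.055),speed=.1)
sleep(.2)
hit=movel(pt(.121,0,.055),speed=.06,guard=12)
print(hit,(get_tool_pos()-P0)@X,get_wrist_force(),get_time())
sleep(.3)
movel(pt(.0,0,.055),speed=.1); movel(pt(-.0,0,.16),speed=.15)
g=get_image("scene"); cv2.imwrite("pics/s3.png",cv2.resize(g["pixels"][90:250,180:400,::-1],None,fx=3,fy=3))
g=get_image("top"); cv2.imwrite("pics/t3.png",cv2.resize(g["pixels"][120:290,190:400,::-1],None,fx=3,fy=3))
print(get_time())
```

```text
True 0.09223411189372029 [-1.08749671 -0.2170375   5.00719093] 15.9583
18.25
```

View pics/s3.png

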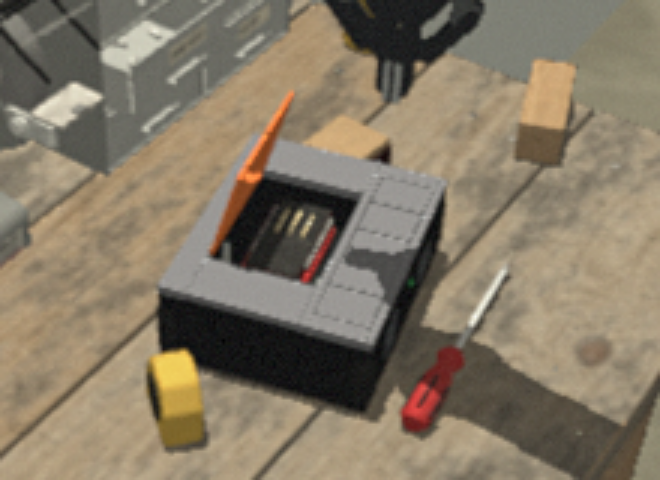

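View pics/t3.png

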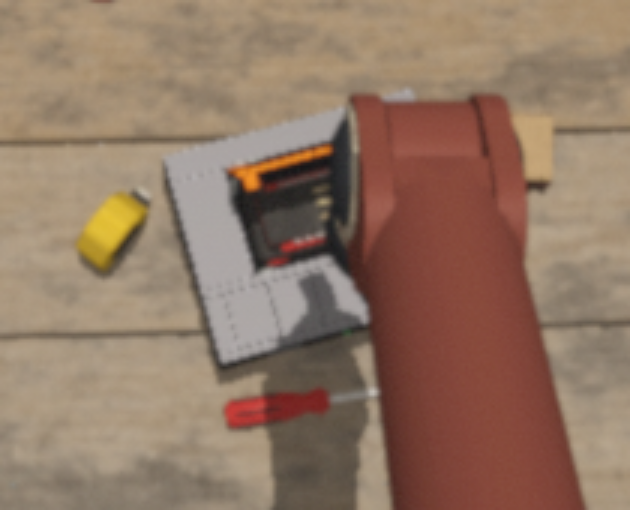

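The door is at roughly 1.3 rad and still leans slightly toward the robot (its edge is at (290,95) in the crop). The guard stopped the push early at 92 mm with little force. The caps are flush and the other objects haven't moved. I'll push again, slower.

Run:
```python
from h import *
movel(pt(0,0,.055),speed=.12)
movel(pt(.07,0,.055),speed=.08)
for k in range(4):
    sleep(.2)
    hit=movel(pt(.123,0,.055),speed=.03,guard=15)
    print(hit,(get_tool_pos()-P0)@X,get_wrist_force(),get_time())
    if not hit: break
sleep(.3); 
movel(pt(.0,0,.055),speed=.08); movel(pt(0,0,.16),speed=.15); movel(pt(-.0,-.15,.16),speed=.15)
sleep(.3)
g=get_image("scene"); cv2.imwrite("pics/s4.png",cv2.resize(g["pixels"][90:250,180:400,::-1],None,fx=3,fy=3))
g=get_image("top"); cv2.imwrite("pics/t4.png",cv2.resize(g["pixels"][120:290,190:400,::-1],None,fx=3,fy=3))
print(get_time())
```

```text
True 0.10184311811117437 [-0.4703631  -0.30335144  4.18899916] 21.525
False 0.12569143370440894 [0.23272    0.72425573 5.17570969] 22.6583
27.0417
```

View pics/s4.png

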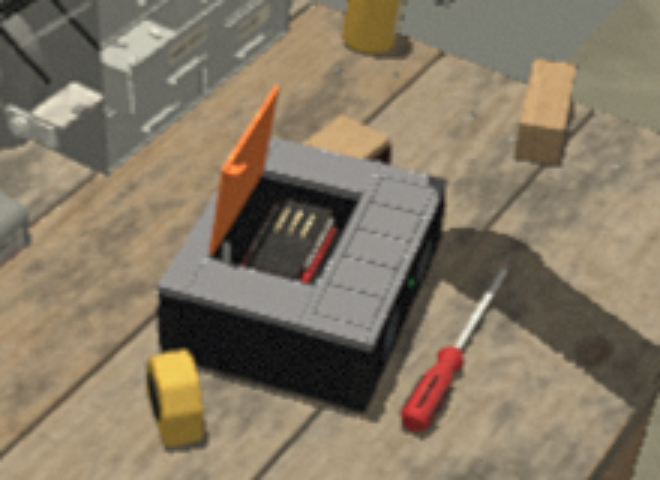

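View pics/t4.png

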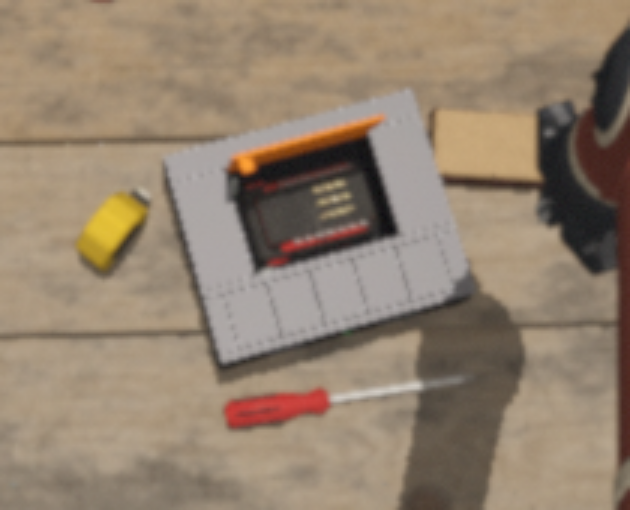

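The door looks about upright, and nothing else has moved. I'll check its angle from the edge corners, at crop (277,86) and (222,167), by intersecting rays with the y=±65 mm planes.

Run:
```python
from h import *
g=get_image("scene"); c=-g["R"].T@g["t"]
for (u,v),y in(((277,86),-.065),((222,167),.065)):
    d=ray(g,(180+u/3,90+v/3),0)-c
    s=(y-(c-P0)@Y)/(d@Y); p=c+s*d-P0
    print(p@X,p[2],np.arctan2(p[2],.131-p@X),np.hypot(p[2],.131-p@X))
```

```text
0.11806400549904712 0.09307022108554348 1.4326893732343313 0.09396491902109333
0.11803047005450551 0.09845243217469764 1.4398165473933429 0.09930302164647618
```

About 1.43 rad passes, but the margin is thin. One more gentle push.

Run:
```python
from h import *
movel(pt(0,0,.16),speed=.2); movel(pt(0,0,.055),speed=.15)
movel(pt(.09,0,.055),speed=.08)
for k in range(4):
    sleep(.3)
    hit=movel(pt(.137,0,.055),speed=.02,guard=12)
    x=(get_tool_pos()-P0)@X
    print(hit,x,get_wrist_force(),get_time())
    if not hit or x>.125: break
sleep(.5); 
movel(pt(.09,0,.055),speed=.02);movel(pt(.0,0,.055),speed=.08); movel(pt(0,0,.16),speed=.15); movel(pt(-.0,-.15,.16),speed=.15)
sleep(.3)
g=get_image("scene"); cv2.imwrite("pics/s5.png",cv2.resize(g["pixels"][90:250,180:400,::-1],None,fx=3,fy=3))
print(get_time())
```

```text
True 0.12475527968487508 [-2.87489153 -0.48173054  6.28940839] 32.1083
True 0.1247237255342066 [-4.8886719  -0.08953791  7.4132554 ] 32.775
True 0.12457815607441314 [-4.07541677 -0.57788286  7.68674864] 33.4333
True 0.12437030108561938 [-5.10254753 -0.48531181  8.30063947] 34.0917
40.1833
```

View pics/s5.png

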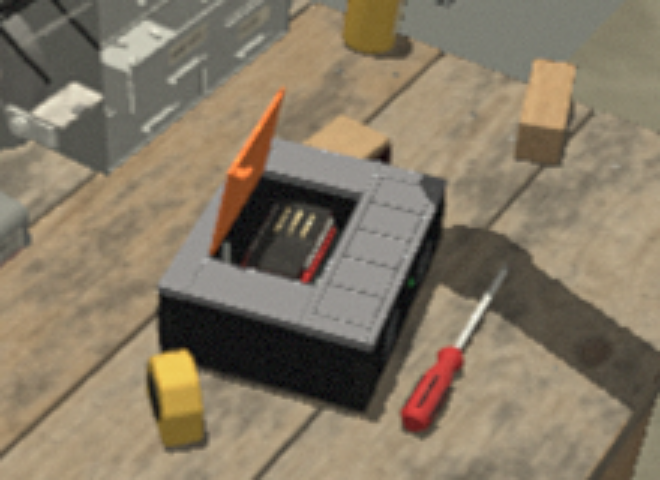

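The door rebounded slightly off its stop, because pressing it loaded the stop spring. This time I'll push slowly to just short of the stop, which is at about 124 mm.

Run:
```python
from h import *
movel(pt(0,0,.16),speed=.25); movel(pt(0,0,.055),speed=.15)
movel(pt(.075,0,.055),speed=.1)
sleep(.1)
hit=movel(pt(.118,0,.055),speed=.02,guard=25)
sleep(.3)
print(hit,(get_tool_pos()-P0)@X,get_wrist_force(),get_time())
movel(pt(.105,0,.055),speed=.02)
movel(pt(.0,0,.055),speed=.12); movel(pt(0,0,.16),speed=.2); movel(pt(-.0,-.15,.16),speed=.2)
g=get_image("scene"); cv2.imwrite("pics/s6.png",cv2.resize(g["pixels"][90:250,180:400,::-1],None,fx=3,fy=3))
print(get_time())
```

```text
False 0.11993887470279987 [1.78049021 0.16367833 5.63119249] 45.3833
48.8333
```

View pics/s6.png

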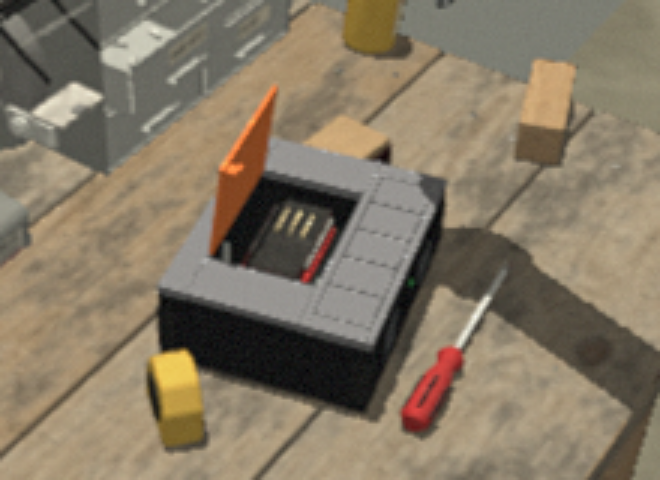

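The edge corner is at (275,87), slightly further over than the 1.43 rad case, so about 1.45–1.5 rad. The caps are flush, the other objects are in place and the arm is clear. Handing in.

```bash
python3 -c "
from plant import *
print(sign_off(),get_time())"
```

```text
the job is handed in; nothing more can be done
the job is handed in; nothing more can be done
```

I handed the job in: the release was the leftmost cap, pressing it in sprang the door, and I pushed the door to an estimated 1.45–1.5 rad (1.35 needed) with the cap back flush and the tape measure, sanding block and screwdriver unmoved in the pictures; the sign-off gave no verdict.

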